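# Add a jar to the spice rack and lock its sliding stop

### The job

Make room in the spice rack for the spice jar that stands outside it: hold in the thumb button on the rack's sliding stop, slide the stop open and let go. Set the jar down gently, upright, in the row between the two jars already there and the stop; then, again holding the button in, slide the stop up against the row so that the three jars stand close together against the end plate, and release it so that it locks. Leave the other things on the worktop standing where they are.

Things in the scene. Friction and masses are not known exactly. Their poses are not given: they have to be found in the camera images.
- rack: aluminium spice rack, 80 x 249 x 74 mm, fixed. Origin on the worktop under the middle line of the row; y runs along the row to the fixed end plate, x to the rear, z up. Jars stand on the tray (top at z = 8 mm) centred on x = 0. End plate: inner face at y = +105, top z = 74. Front lip at x = -33 to -29, top z = 16; rear rail at x = 30 to 40, top z = 22; both along y = -132 to +117
- end_stop (a joint): slide of the black-handled stop along the rack's y, m. 0 = fully open (stop face at rack y = -95 mm), grows towards the end plate, at most 0.11. Free length = 200 mm minus this. A sprung pawl in a row of teeth (6 mm pitch) locks it unless the thumb button is held in; then it slides with 2 N. Let go, it may slip up to 5 mm towards open as the pawl drops in; 2 mm play
- release (a joint): thumb button of the stop, m pressed. 0 = out (locked), 0.006 = fully in; the stop is free from about 0.005 on. Springs out by itself; starts to move at about 9 N, 13 N fully in. It presses along the rack's +x
- stop_grip (a point): where to pinch the stop along rack x, between thumb button and ribbed back of its handle: 90 mm above the worktop, rack x = -1 mm, rack y = end_stop reading - 114 mm; axes the rack's. Black upright handle, 32 (x) x 26 (y) mm, top at 108; the grey button, 18 wide, 22 high, stands 8 mm out of its -x face. Pinch 40 mm wide with button out (-23 to +17), 34 with it in (-17 to +17)
- stop_face (a point): middle of the flat face of the stop plate (48 mm wide, top at 78 mm) that meets the jars, 44 mm above the worktop, 19 mm from stop_grip along the rack's +y. Axes as the rack's
- loose_jar: the spice jar that stands outside the rack, on the worktop: round glass jar with a brown label and green cap, 45 mm across, 106 mm high, 0.11 kg. Origin at the centre of its underside, z up.
- rack_jar_a: spice jar in the rack, next to the end plate: blue label, green cap, 45 mm across, 106 mm high, origin at the centre of its underside, z up
- rack_jar_b: second spice jar in the rack, between rack_jar_a and the stop, same shape and size; the new jar goes on its stop side
- salt: salt shaker with white salt and grey cap, 44 mm across, 90 mm high; bystander, origin under its centre
- pepper: pepper shaker with dark pepper and grey cap, 44 mm across, 90 mm high; bystander, origin under its centre
- glass: clear drinking glass, 68 mm across, 92 mm high; bystander, origin under its centre
- tin: low red tin, 75 mm across, 58 mm high; bystander, origin under its centre
- bottle: tall pale bottle, 49 x 81 mm, 226 mm high; bystander, origin under its centre
- kettle: steel jug kettle on its black base, about 194 mm over spout and handle, top 231 mm above the worktop, fixed; bystander, origin under its centre
Mind the look-alikes: they are no part of the job. Leave any orange or red look-alike of the rack_jar_a alone.

How it is judged:
By the outcome, as a careful person would: the job done as asked, in the order asked, and still so for the second after the job is handed in, with the robot touching nothing.
It also fails if it takes over 59 s, if anything falls off the work surface, if the arm or the gripper's body presses on something with over 40 N, if the wrist force passes 120 N, or if a joint passes its speed limit or range.

### The arm

A 6-joint arm with a two-finger parallel gripper is mounted at the origin on a cart in front of the work surface, level with it; the furniture and walls round the work are solid. World frame = base frame: x ahead of the robot, y to its left, z up, the work surface at z = 0. Lengths are in m, angles in rad, forces in N, time in s.
With the tool pointing down it reaches from about 0.325 to 0.925 m from the base axis. Payload 3.1 kg.
Tool frame: the origin (TCP) lies midway between the tips of the shut fingers; the grasp point (between the pads) lies 19 mm behind it (arm.tcp_to_grasp is the z of the grasp point in the tool frame, in m); z points along the fingers, y is the line along which they close (so a half turn about z gives the same grasp; the last joint's range is limited). The gripper opens to 85 mm and grips with 20 to 120 N. Pads are 22 mm wide; open, the fingers measure 114 mm over their backs; the gripper's body (76 mm by 85 mm) begins 54 mm behind the grasp point. The pads swing forward as they close: fully open they stand 13 mm farther back than shut.
Start: joints at [1.079, 0.217, 1.613, -0, 1.311, -0.112], TCP at [0.232, 0.58, 0.231] pointing down, gripper open.
Joint ranges: [-2.75, 2.75], [-0.78, 2.1], [0.31, 2.55], [-1.13, 4.27], [0.13, 2.63], [-2.58, 2.58]. Speed limits (rad/s): [2.79, 2.79, 3.14, 3.14, 3.14, 3.14].

### API

Orientations are given as a 3x3 rotation matrix whose columns are the frame's x, y, z axes.
In Python, from plant import monitor, vision, arm gives the robot as it stands.
- The arm moves only by the shell command python3 -m jog 'ROWS' [OPENING] [FORCE]. ROWS is JSON, a list of rows, each an object with "translation": the shift along the tool's x, y, z in mm, a list of three; "yaw": the turn about the tool's z in rad. In form: [{"translation": [dx, dy, dz], "yaw": yaw}, ...]. A call has 1 to 10 rows; each row shifts and turns the commanded pose from where the row before left it, along the tool's axes as they then stand; what a row does not reach is not made up. A row lasts 1/8 s, in which the tool goes at most 62.5 mm and 10.7 degrees, less where a joint would pass 70% of its speed; a pose out of reach is approached as far as the arm can. A call is refused whole if a number of a shift passes 62.5 or a number of a turn 0.188, either way. A call with a gripper value outside its range is refused whole. OPENING is the finger opening in mm, from 0 to 85.4, set as the call begins (- or left out, the last holds). The fingers move at their own pace and stop on an object; FORCE is the grip in N (left out, the last holds). Time passes only in rows, so rows that do not move let the fingers close. It gives the time, the measured TCP pose, the force, the opening and the grip force at its end, in the units of the state.
- monitor.get_obs(): the state, without advancing time (a new reading comes with each control period).
- vision.camera(name): name is "scene" or "side" or "wrist"; returns a dict with "img" (400x640x3 uint8, red, green, blue), "vfov" (degrees; the focal length in pixels is half the picture's height over the tangent of half this angle, whatever the lens; pixels are square), "cx", "cy" (the principal point, pixels), "k1" (the pictures are not rectified: a ray, as slopes to the right and down, at radius r is drawn at 1 + k1 r^2 times it, then the intrinsics apply), "rvec" (rotation vector, rad) and "tvec" (3), from world to camera coordinates, as OpenCV has them; the wrist camera has in their place "T_tool_cam" (4x4, takes a point from camera to tool coordinates, whose origin is the TCP and whose axes are the flange's). Camera axes: x right, y down, z forward; pixel columns grow to the right and rows downward; lengths in m; the calibration is good to about 2 mm. A picture is of the moment at which its call begins: read the wrist's pose just before it. There is no depth.
- arm.finish_job(): hands the job in; it is judged then, once.
The state is a dict: "time_s": time; "q": joint angles; "qvel": joint speeds; "joint_torque": joint torques, N m; "eef_pos": TCP position; "ee_rot": TCP orientation; "ft_force": force on the tool from outside, world axes, zero at the start; "moment": the same for the moment, N m; "opening": opening from 0.0 (shut) to 1.0 (fully open); "grasp_force": force on a finger pad.
Only numpy, scipy, OpenCV 4.12 (cv2) and the standard library are available. Lean on these libraries where they do the work, as an engineer would, in place of code of your own. Each camera call takes 0.05 s, during which the arm holds its last target. There are 200 camera calls.

## Working session

There is one attempt and no reset: what is moved stays moved. The work goes in short steps, Python scripts to look and compute and a shell command to move; the robot and the scene stay as the last step left them, time stands still between calls to the robot, and variables do not carry over. Pictures are saved under pics/ and viewed, at most 10 in all, crops included, and the job is handed in when it is done.

```bash
mkdir -p pics; ls
cat > h.py <<'E'
import numpy as np, cv2
from plant import monitor, vision, arm
def snap(n,f):
    o=monitor.get_obs(); c=vision.camera(n); cv2.imwrite('pics/'+f,c['img'][:,:,::-1])
    import pickle; pickle.dump((o,c),open('pics/'+f+'.pkl','wb')); return o,c
def load(f):
    import pickle; return pickle.load(open('pics/'+f+'.pkl','rb'))
def cam(o,c):
    f=200/np.tan(np.radians(c['vfov'])/2)
    if 'rvec' in c:
        R=cv2.Rodrigues(np.array(c['rvec'],float))[0]; t=np.array(c['tvec'],float).ravel()
    else:
        T=np.array(c['T_tool_cam']); Rt=np.array(o['ee_rot']); M=Rt@T[:3,:3]; p=Rt@T[:3,3]+np.array(o['eef_pos'])
        R=M.T; t=-R@p
    return f,R,t
def ray(o,c,u,v):
    f,R,t=cam(o,c); d=np.array([(u-c['cx'])/f,(v-c['cy'])/f]); s=d.copy()
    for _ in range(50): s=d/(1+c['k1']*(s@s))
    return -R.T@t, R.T@np.array([s[0],s[1],1])
def atz(o,c,u,v,z):
    p,d=ray(o,c,u,v); return p+d*(z-p[2])/d[2]
def proj(o,c,P):
    f,R,t=cam(o,c); q=R@np.array(P,float)+t; s=q[:2]/q[2]; s=s*(1+c['k1']*(s@s)); return s*f+[c['cx'],c['cy']]
def tri(rs):
    A=sum(np.eye(3)-np.outer(d,d)/(d@d) for p,d in rs); b=sum((np.eye(3)-np.outer(d,d)/(d@d))@p for p,d in rs)
    return np.linalg.solve(A,b)
E
python3 -c "
from h import *
for n in ['scene','side','wrist']:
    o,c=snap(n,n+'0.png'); print(n,c['vfov'],c['k1'],(-cam(o,c)[1].T@cam(o,c)[2]).round(3))
print(o['ee_rot'],arm.tcp_to_grasp,o['time_s'],o['ft_force'])
"
```

```text
pics
scene 52.673551331819716 -0.05361361139420534 [ 0.08  -0.725  0.835]
side 55.43540858490981 -0.039170579305202506 [-0.019 -0.766  0.592]
wrist 61.921334669702134 -0.0635269742930241 [0.162 0.608 0.373]
[[-9.28744628e-01  3.70718799e-01 -9.93725076e-04]
 [ 3.70720071e-01  9.28742673e-01 -1.91763276e-03]
 [ 2.12012371e-04 -2.14938495e-03 -9.99997668e-01]] -0.0187 0.1 [ 0.47361225 -0.83544041  0.15237847]
```

View pics/scene0.png

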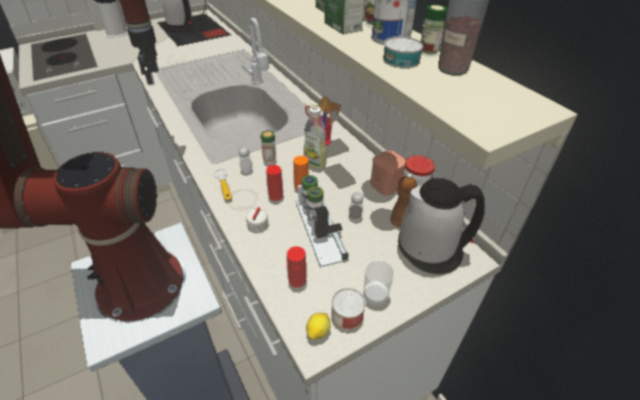

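View pics/side0.png

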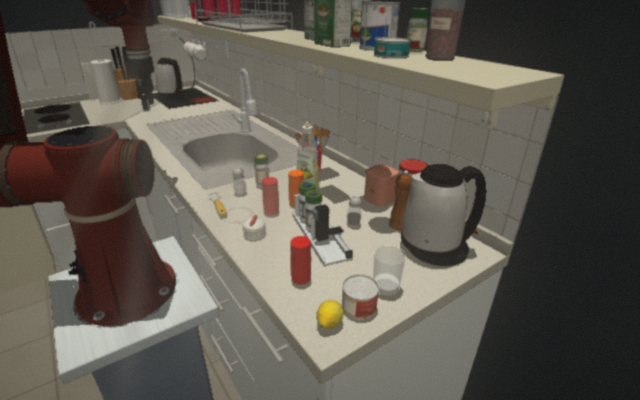

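The loose jar (brown label, green cap) is near scene (268,147) and side (262,170). The rack runs from about (308,180) to (335,260) in the scene picture, with its stop end nearest the camera. I'll enlarge both.

```bash
python3 -c "
import cv2,numpy as np
a=cv2.imread('pics/scene0.png')[120:280,230:370];b=cv2.imread('pics/side0.png')[140:275,225:365]
a=cv2.resize(a[:135*1+25],None,fx=3.6,fy=3.6,interpolation=3);cv2.imwrite('pics/c1.png',a)
b=cv2.resize(b,None,fx=4.2,fy=4.2,interpolation=3);cv2.imwrite('pics/c2.png',b);print(a.shape,b.shape)"
```

```text
(576, 504, 3) (567, 588, 3)
```

View pics/c1.png

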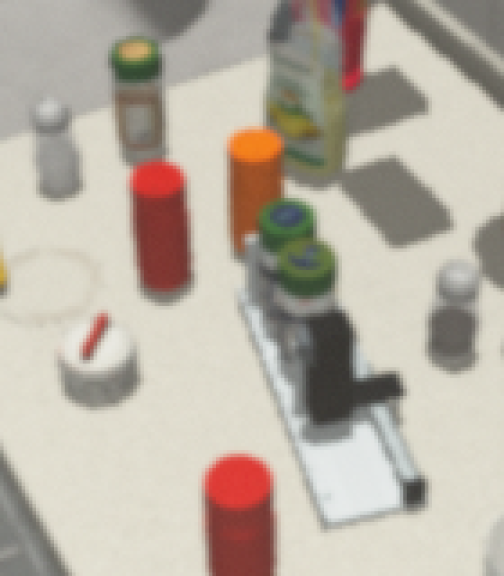

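View pics/c2.png

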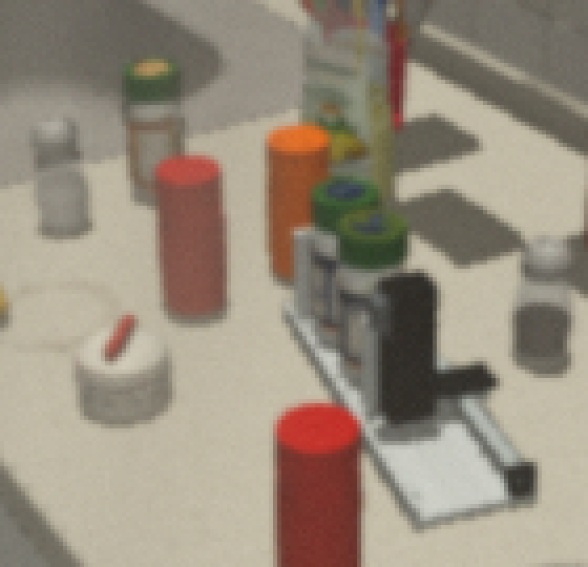

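```bash
cat > m.py <<'E'
from h import *
S=load('scene0.png');D=load('side0.png')
s=lambda x,y:(229.64+x/3.6,119.64+y/3.6); d=lambda x,y:(224.62+x/4.2,139.62+y/4.2)
for n,p,q,z in [('loose top',(136,50),(153,70),.106),('a top',(288,215),(346,192),.106),('b top',(307,260),(375,224),.106),
 ('front near corner',(327,525),(419,525),.004),('front far corner',(240,297),(289,312),.004),('salt',(52,107),(53,130),.085),('pepper',(457,275),(549,250),.085),('red1',(160,180),(190,170),.1),('red2',(239,482),(319,430),.1),('orange',(255,147),(299,140),.1),('railend top',(414,482),(520,465),.022),('handle top',(335,322),(410,280),.108),('timer',(97,348),(122,355),.04)]:
    a=atz(*S,*s(*p),z);b=atz(*D,*d(*q),z);print(n,a.round(3),b.round(3),tri([ray(*S,*s(*p)),ray(*D,*d(*q))]).round(3))
E
python3 m.py; python3 -c "
from h import *
img=load('wrist0.png')[1]['img'];cv2.imwrite('pics/w0v.png',img[:,:,::-1])"
```

```text
loose top [0.492 0.295 0.106] [0.489 0.288 0.106] [0.497 0.305 0.098]
a top [0.498 0.028 0.106] [0.499 0.029 0.106] [0.497 0.026 0.108]
b top [ 0.485 -0.024  0.106] [ 0.49  -0.019  0.106] [ 0.479 -0.034  0.116]
front near corner [ 0.413 -0.177  0.004] [ 0.412 -0.179  0.004] [ 0.416 -0.173 -0.002]
front far corner [0.47  0.062 0.004] [0.473 0.063 0.004] [0.468 0.056 0.009]
salt [0.403 0.28  0.085] [0.395 0.272 0.085] [0.408 0.3   0.07 ]
pepper [ 0.587 -0.076  0.085] [ 0.586 -0.08   0.085] [ 0.591 -0.072  0.08 ]
red1 [0.433 0.124 0.1  ] [0.434 0.127 0.1  ] [0.431 0.12  0.104]
red2 [ 0.343 -0.182  0.1  ] [ 0.343 -0.182  0.1  ] [ 0.343 -0.183  0.101]
orange [0.52  0.124 0.1  ] [0.522 0.126 0.1  ] [0.518 0.119 0.104]
railend top [ 0.479 -0.187  0.022] [ 0.48  -0.186  0.022] [ 0.478 -0.188  0.024]
handle top [ 0.468 -0.093  0.108] [ 0.465 -0.093  0.108] [ 0.469 -0.09   0.105]
timer [0.332 0.032 0.04 ] [0.328 0.027 0.04 ] [0.335 0.043 0.029]
```

View pics/wrist0.png

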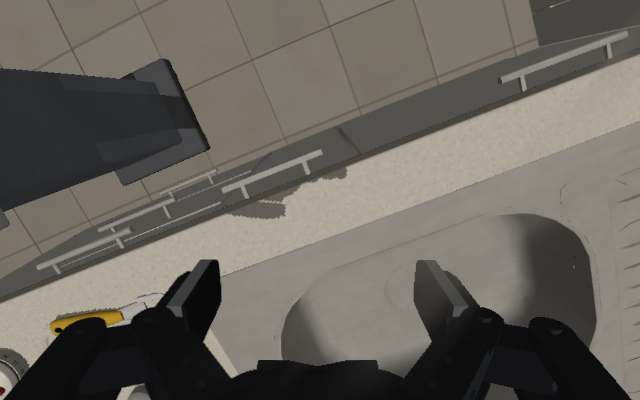

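Rack corners give a 247 mm length (249 given), and the rack's yaw is about -13.7° with its origin near (0.476, -0.058). The handle top falls at rack x≈0, so end_stop is about 0.078. I'll turn the tool to the rack's axes first.

```bash
cat >> h.py <<'E'
RY=np.array([.236,.972,0])/np.hypot(.236,.972); RX=np.array([RY[1],-RY[0],0]); RO=np.array([.476,-.058,0])
def W(x,y,z): return RO+x*RX+y*RY+np.array([0,0,z])
def rk(p): d=np.array(p)-RO; return np.array([d@RX,d@RY,d[2]]).round(4)
def go(P):
    o=monitor.get_obs(); R=np.array(o['ee_rot']); d=R.T@(np.array(P)-o['eef_pos'])*1000
    x=R[:,0]; e=np.arctan2(RY[1],RY[0])-np.arctan2(x[1],x[0])
    print('t',o['time_s'],'move mm',d.round(1),'yaw needed',round(-e,4),'rack pos',rk(o['eef_pos']),'F',np.round(o['ft_force'],1),'open',round(o['opening'],3),round(o['grasp_force'],1))
E
python3 -m jog '[{"translation":[0,0,-5],"yaw":0.18},{"translation":[0,0,-5],"yaw":0.18},{"translation":[0,0,-5],"yaw":0.18},{"translation":[0,0,0],"yaw":0.18},{"translation":[0,0,0],"yaw":0.18},{"translation":[0,0,0],"yaw":0.18},{"translation":[0,0,0],"yaw":0.18},{"translation":[0,0,0],"yaw":0.18}]' 85
python3 -c "
from h import *
go(W(-.001,-.036,.25))"
```

```text
time_s: 1.15
eef_pos: [0.2315, 0.5802, 0.2457]
ee_rot: [[0.252, 0.968, -0.001], [0.968, -0.252, -0.001], [-0.001, -0.0, -1.0]]
ft_force: [0.3, 0.2, 0.4]
opening: 0.995
grasp_force: 0.0
t 1.15 move mm [-591.9  397.1   -3.8] yaw needed -0.0168 rack pos [-0.3882  0.5625  0.2457] F [0.3 0.2 0.4] open 0.995 0.0
```

```bash
python3 -m jog '[{"translation":[-42,28,0],"yaw":-0.017},{"translation":[-42,28,0],"yaw":0},{"translation":[-42,28,0],"yaw":0},{"translation":[-42,28,0],"yaw":0},{"translation":[-42,28,0],"yaw":0},{"translation":[-42,28,0],"yaw":0},{"translation":[-42,28,0],"yaw":0},{"translation":[-42,28,0],"yaw":0},{"translation":[-42,28,0],"yaw":0},{"translation":[-42,28,0],"yaw":0}]'
python3 -m jog '[{"translation":[-42,28,0],"yaw":0},{"translation":[-42,28,0],"yaw":0},{"translation":[-42,28,0],"yaw":0},{"translation":[-42,28,0],"yaw":0},{"translation":[0,0,0],"yaw":0}]'
python3 -c "
from h import *
go(W(-.001,-.036,.25))
o,c=snap('wrist','w1.png')
from h import *
for n,P in [('handle',W(-.001,-.036,.108)),('a',W(0,.085,.114)),('b',W(0,.04,.114)),('corner',W(-.033,.117,.016)),('rail far',W(.03,.117,.022))]: print(n,proj(o,c,P).round())
"
```

```text
time_s: 2.4
eef_pos: [0.4069, 0.1055, 0.2462]
ee_rot: [[0.23, 0.973, 0.0], [0.973, -0.23, 0.0], [0.0, 0.0, -1.0]]
ft_force: [0.6, -0.7, 0.7]
opening: 0.998
grasp_force: 0.0
time_s: 3.02
eef_pos: [0.4777, -0.085, 0.2461]
ee_rot: [[0.234, 0.972, -0.0], [0.972, -0.234, -0.001], [-0.001, -0.0, -1.0]]
ft_force: [0.0, -0.4, -0.1]
opening: 0.993
grasp_force: 0.0
t 3.025 move mm [-10.2  -9.1  -3.9] yaw needed 0.0015 rack pos [ 0.0081 -0.0258  0.2461] F [ 0.  -0.4 -0.1] open 0.993 0.0
handle [307. 201.]
a [307.  52.]
b [307. 112.]
corner [277.  33.]
rail far [339.  32.]
```

View pics/w1.png

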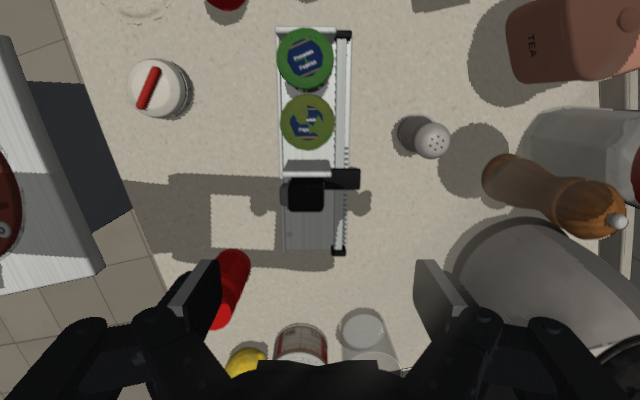

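The wrist view shows the handle top at about (307,195), jar caps at (304,57) and (307,122), and the rail end block at (339,252). I'll refine from these.

```bash
python3 -c "
from h import *
o,c=load('w1.png')
for n,u,v,z in [('handle c',306.5,195,.108),('a',304.5,57,.114),('b',307,122,.114),('lip far',277,29,.016),('lip near',281,250,.016),('rail out far',352,33,.022),('rail out near',345,254,.022),('endplate top L',277,29,.074),('endplate R',337,27,.074),('red',236,262,.1),('plate L',281,168,.078),('plate R',330,166,.078),('a',304.5,57,.106),]: print(n,rk(atz(o,c,u,v,z)))
img=c['img'][10:270,260:370]; cv2.imwrite('pics/c3.png',cv2.resize(img,None,fx=2.3,fy=2.3,interpolation=3)[:,:,::-1])
"
```

```text
handle c [-0.0012 -0.0304  0.108 ]
a [-0.0018  0.0816  0.114 ]
b [-0.0002  0.0324  0.114 ]
lip far [-0.0333  0.1206  0.016 ]
lip near [-0.036  -0.1264  0.016 ]
rail out far [0.0431 0.1158 0.022 ]
rail out near [ 0.042  -0.1287  0.022 ]
endplate top L [-0.0269  0.1094  0.074 ]
endplate R [0.025 0.111 0.074]
red [-0.07   -0.0998  0.1   ]
plate L [-0.0261 -0.0124  0.078 ]
plate R [ 0.0202 -0.0104  0.078 ]
a [-0.0021  0.0826  0.106 ]
```

View pics/c3.png

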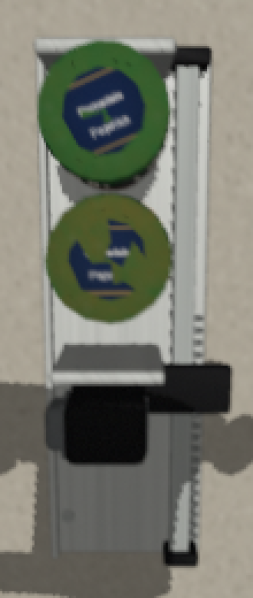

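```bash
python3 -c "
from h import *
go(W(-.0015,-.031,.069))"
python3 -m jog '[{"translation":[-3,-5,0],"yaw":0},{"translation":[-2,-5,30],"yaw":0},{"translation":[0,0,35],"yaw":0},{"translation":[0,0,35],"yaw":0},{"translation":[0,0,30],"yaw":0},{"translation":[0,0,20],"yaw":0},{"translation":[0,0,15],"yaw":0},{"translation":[0,0,12],"yaw":0},{"translation":[0,0,0],"yaw":0}]' 75
python3 -c "
from h import *
go(W(-.0015,-.031,.069))"
```

```text
t 3.075 move mm [ -6.8  -8.3 176.9] yaw needed 0.0032 rack pos [ 0.007  -0.0243  0.2459] F [-0.3 -0.1 -0.5] open 0.993 0.0
time_s: 4.2
eef_pos: [0.4656, -0.0842, 0.0687]
ee_rot: [[0.229, 0.973, -0.002], [0.973, -0.229, 0.001], [0.0, -0.002, -1.0]]
ft_force: [-0.2, -0.1, -0.9]
opening: 0.877
grasp_force: 0.0
t 4.2 move mm [-3.1  2.4 -0.3] yaw needed 0.0067 rack pos [-0.0039 -0.0279  0.0687] F [-0.2 -0.1 -0.9] open 0.877 0.0
```

```bash
python3 -m jog '[{"translation":[-3,2.5,0],"yaw":0.005},{"translation":[0,0,0],"yaw":0},{"translation":[0,0,0],"yaw":0},{"translation":[0,0,0],"yaw":0},{"translation":[0,0,0],"yaw":0},{"translation":[0,0,0],"yaw":0}]' 20 40
python3 -c "
from h import *
go(W(-.0015,-.031,.069));print(monitor.get_obs()['opening']*85.4)"
```

```text
time_s: 4.95
eef_pos: [0.4664, -0.0883, 0.0708]
ee_rot: [[0.235, 0.972, -0.006], [0.972, -0.235, 0.001], [-0.001, -0.006, -1.0]]
ft_force: [-7.0, 0.3, 11.5]
opening: 0.373
grasp_force: 44.7
t 4.95 move mm [0.7 0.7 1.8] yaw needed 0.0014 rack pos [-0.0022 -0.0317  0.0708] F [-7.   0.3 11.5] open 0.373 44.7
31.816216044968005
```

```bash
python3 -m jog '[{"translation":[-5,0,-1],"yaw":0},{"translation":[-10,0,0],"yaw":0},{"translation":[-12,0,0],"yaw":0},{"translation":[-12,0,0],"yaw":0},{"translation":[-12,0,0],"yaw":0},{"translation":[-12,0,0],"yaw":0},{"translation":[-10,0,0],"yaw":0},{"translation":[-6,0,0],"yaw":0},{"translation":[0,0,0],"yaw":0}]'
python3 -c "
from h import *
go(W(-.0015,-.114,.069))
snap('scene','s1.png')"
```

```text
time_s: 6.08
eef_pos: [0.4476, -0.1656, 0.0709]
ee_rot: [[0.235, 0.972, -0.005], [0.972, -0.235, 0.0], [-0.001, -0.005, -1.0]]
ft_force: [-4.7, -0.1, 7.4]
opening: 0.374
grasp_force: 45.3
t 6.075 move mm [-2.7  0.7  1.9] yaw needed 0.0013 rack pos [-0.0022 -0.1113  0.0709] F [-4.7 -0.1  7.4] open 0.374 45.3
```

```bash
python3 -m jog '[{"translation":[0,0,0],"yaw":0},{"translation":[0,0,0],"yaw":0},{"translation":[0,0,0],"yaw":0},{"translation":[0,0,-20],"yaw":0},{"translation":[0,0,-45],"yaw":0},{"translation":[0,0,-55],"yaw":0},{"translation":[0,0,-60],"yaw":0},{"translation":[0,0,0],"yaw":0}]' 75
python3 -c "
from h import *
go([.491,.292,.25])
o,c=snap('wrist','w2.png')"
```

```text
time_s: 7.12
eef_pos: [0.4539, -0.1673, 0.2578]
ee_rot: [[0.235, 0.972, 0.014], [0.972, -0.235, -0.007], [-0.004, 0.015, -1.0]]
ft_force: [0.4, -0.2, -0.2]
opening: 0.881
grasp_force: 0.0
t 7.125 move mm [455.2 -71.8   5. ] yaw needed 0.0014 rack pos [ 0.0044 -0.1115  0.2578] F [ 0.4 -0.2 -0.2] open 0.881 0.0
```

View pics/w2.png

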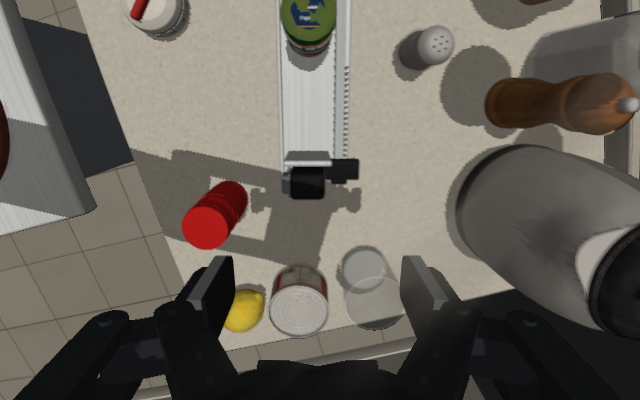

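The stop is open: the handle is at (307,184), with a long free tray up to jar b. Next, over to the loose jar.

```bash
python3 -m jog '[{"translation":[25,-4,0],"yaw":0},{"translation":[50,-8,0],"yaw":0},{"translation":[50,-8,0],"yaw":0},{"translation":[50,-8,0],"yaw":0},{"translation":[50,-8,0],"yaw":0},{"translation":[50,-8,0],"yaw":0},{"translation":[50,-8,0],"yaw":0},{"translation":[50,-8,0],"yaw":0},{"translation":[50,-8,0],"yaw":0},{"translation":[25,-4,0],"yaw":0}]'
python3 -m jog '[{"translation":[0,0,0],"yaw":0},{"translation":[0,0,0],"yaw":0}]'
python3 -c "
from h import *
go([.491,.292,.25])
o,c=snap('wrist','w3.png')"
```

```text
time_s: 8.43
eef_pos: [0.4841, 0.2915, 0.248]
ee_rot: [[0.232, 0.973, -0.003], [0.973, -0.232, -0.001], [-0.001, -0.003, -1.0]]
ft_force: [-0.3, -0.6, 0.3]
opening: 0.87
grasp_force: 0.0
time_s: 8.68
eef_pos: [0.4845, 0.2884, 0.2488]
ee_rot: [[0.235, 0.972, -0.002], [0.972, -0.235, -0.002], [-0.002, -0.002, -1.0]]
ft_force: [-0.2, -0.0, -0.5]
opening: 0.877
grasp_force: 0.0
t 8.675 move mm [ 5.   5.4 -1.2] yaw needed 0.0012 rack pos [-0.0734  0.3387  0.2488] F [-0.2 -0.  -0.5] open 0.877 0.0
```

View pics/w3.png

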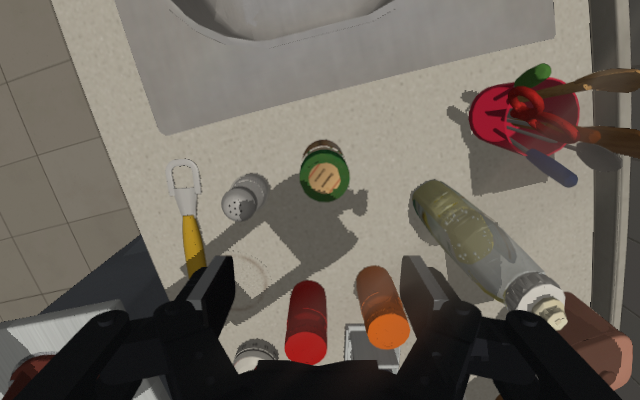

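Loose jar's cap is centred at (325,176), the salt at (240,205), and the bottle's far base edge is near (425,190).

```bash
python3 -c "
from h import *
o,c=load('w3.png')
J=atz(o,c,325,176,.106);print('jar',J,atz(o,c,324,152,0.0),'diam',np.linalg.norm(atz(o,c,300,176,.1)-atz(o,c,349,176,.1)))
print('salt',atz(o,c,240,205,.088),'bottle edge',atz(o,c,412,200,0.05))
go([*J[:2],.065])"
```

```text
jar [0.49365819 0.29773115 0.106     ] [0.49587306 0.30256745 0.        ] diam 0.04377173994435778
salt [0.40752472 0.28525451 0.088     ] bottle edge [0.57684655 0.23790468 0.05      ]
t 8.725 move mm [ 11.7   6.6 184.2] yaw needed 0.0004 rack pos [-0.0731  0.3385  0.2492] F [ 0.4  1.  -0.2] open 0.875 0.0
```

```bash
python3 -m jog '[{"translation":[6,3.5,10],"yaw":0},{"translation":[5.5,3.5,30],"yaw":0},{"translation":[0,0,35],"yaw":0},{"translation":[0,0,35],"yaw":0},{"translation":[0,0,30],"yaw":0},{"translation":[0,0,25],"yaw":0},{"translation":[0,0,18],"yaw":0},{"translation":[0,0,14],"yaw":0},{"translation":[0,0,0],"yaw":0},{"translation":[0,0,0],"yaw":0}]'
python3 -c "
from h import *
go([.4937,.2977,.052])"
```

```text
time_s: 9.98
eef_pos: [0.4955, 0.2992, 0.0542]
ee_rot: [[0.235, 0.972, 0.002], [0.972, -0.235, 0.001], [0.001, 0.001, -1.0]]
ft_force: [0.4, 1.1, 0.4]
opening: 0.872
grasp_force: 0.0
t 9.975 move mm [-1.8 -1.4  2.2] yaw needed 0.0011 rack pos [-0.0653  0.3517  0.0542] F [0.4 1.1 0.4] open 0.872 0.0
```

```bash
python3 -m jog '[{"translation":[-1,-1,1],"yaw":0},{"translation":[0,0,0],"yaw":0},{"translation":[0,0,0],"yaw":0},{"translation":[0,0,0],"yaw":0},{"translation":[0,0,0],"yaw":0},{"translation":[0,0,0],"yaw":0}]' 30 30
python3 -c "
from h import *
go([.4937,.2977,.052])"
```

```text
time_s: 10.72
eef_pos: [0.4938, 0.2984, 0.0532]
ee_rot: [[0.235, 0.972, 0.001], [0.972, -0.235, 0.0], [0.001, 0.0, -1.0]]
ft_force: [-2.7, -0.4, 5.7]
opening: 0.522
grasp_force: 30.9
t 10.725 move mm [-0.7  0.1  1.2] yaw needed 0.0012 rack pos [-0.0668  0.3505  0.0532] F [-2.7 -0.4  5.7] open 0.522 30.9
```

```bash
python3 -m jog '[{"translation":[0,0,-10],"yaw":0},{"translation":[0,0,-30],"yaw":0},{"translation":[0,0,-45],"yaw":0},{"translation":[0,0,-45],"yaw":0},{"translation":[0,0,-30],"yaw":0},{"translation":[0,0,-10],"yaw":0},{"translation":[-20,4,0],"yaw":0},{"translation":[-35,6,0],"yaw":0},{"translation":[-45,8,0],"yaw":0},{"translation":[-45,8,0],"yaw":0}]'
python3 -m jog '[{"translation":[-45,8,0],"yaw":0},{"translation":[-45,8,0],"yaw":0},{"translation":[-45,8,0],"yaw":0},{"translation":[-40,7,0],"yaw":0},{"translation":[-30,5,0],"yaw":0},{"translation":[-20,4,0],"yaw":0},{"translation":[-6,1,0],"yaw":0},{"translation":[0,0,0],"yaw":0},{"translation":[0,0,0],"yaw":0}]'
python3 -c "
from h import *
go(W(0,-.025,.063))
o,c=snap('wrist','w4.png')"
```

```text
time_s: 11.98
eef_pos: [0.4825, 0.1483, 0.2193]
ee_rot: [[0.235, 0.972, -0.005], [0.972, -0.235, -0.002], [-0.003, -0.004, -1.0]]
ft_force: [0.1, -1.3, -1.1]
opening: 0.524
grasp_force: 31.1
time_s: 13.1
eef_pos: [0.4699, -0.0824, 0.2217]
ee_rot: [[0.234, 0.972, -0.001], [0.972, -0.234, 0.001], [0.0, -0.001, -1.0]]
ft_force: [0.5, 0.1, -0.9]
opening: 0.529
grasp_force: 31.1
t 13.1 move mm [1.000e-01 4.000e-01 1.587e+02] yaw needed 0.0018 rack pos [-2.000e-04 -2.520e-02  2.217e-01] F [ 0.5  0.1 -0.9] open 0.529 31.1
```

View pics/w4.png

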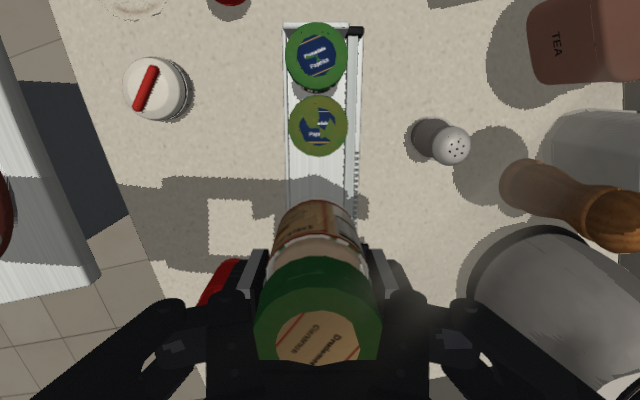

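The jar is held upright over the row's free stretch, and jar b's cap is at (318,126). That was my tenth picture, so from here I work by numbers.

```bash
python3 -c "
from h import *
o,c=load('w4.png')
print(rk(atz(o,c,318,126,.114)),rk(atz(o,c,317,55,.114)),rk(atz(o,c,284,200,.016)),rk(atz(o,c,357,200,.022)))"
python3 -m jog '[{"translation":[0,0,10],"yaw":0},{"translation":[0,0,25],"yaw":0},{"translation":[0,0,35],"yaw":0},{"translation":[0,0,35],"yaw":0},{"translation":[0,0,25],"yaw":0},{"translation":[0,0,12],"yaw":0},{"translation":[0,0,6],"yaw":0},{"translation":[0,0,3],"yaw":0},{"translation":[0,0,0],"yaw":0},{"translation":[0,0,0],"yaw":0}]'
python3 -c "
from h import *
go(W(0,-.025,.0612))"
```

```text
[0.0002 0.0317 0.114 ] [-0.0006  0.0808  0.114 ] [-0.0365 -0.0543  0.016 ] [ 0.0424 -0.0523  0.022 ]
time_s: 14.4
eef_pos: [0.4711, -0.0834, 0.0721]
ee_rot: [[0.235, 0.972, 0.002], [0.972, -0.235, -0.001], [-0.0, 0.002, -1.0]]
ft_force: [-0.1, -0.4, -1.1]
opening: 0.526
grasp_force: 31.1
t 14.4 move mm [ 0.8 -1.2 10.9] yaw needed 0.0012 rack pos [ 0.0012 -0.0258  0.0721] F [-0.1 -0.4 -1.1] open 0.526 31.1
```

```bash
python3 -m jog '[{"translation":[0,-1,3],"yaw":0},{"translation":[0,0,2],"yaw":0},{"translation":[0,0,2],"yaw":0},{"translation":[0,0,1],"yaw":0},{"translation":[0,0,1],"yaw":0},{"translation":[0,0,0],"yaw":0}]'
python3 -m jog '[{"translation":[0,0,0.6],"yaw":0},{"translation":[0,0,0.6],"yaw":0},{"translation":[0,0,0],"yaw":0}]'
python3 -c "
from h import *
go(W(0,-.025,.0612))"
```

```text
time_s: 15.15
eef_pos: [0.4693, -0.0829, 0.0622]
ee_rot: [[0.235, 0.972, -0.0], [0.972, -0.235, 0.0], [-0.0, -0.0, -1.0]]
ft_force: [0.2, -0.1, -1.1]
opening: 0.523
grasp_force: 31.1
time_s: 15.52
eef_pos: [0.4695, -0.0829, 0.0613]
ee_rot: [[0.235, 0.972, 0.0], [0.972, -0.235, -0.0], [-0.0, 0.0, -1.0]]
ft_force: [-1.2, 0.2, -0.6]
opening: 0.525
grasp_force: 31.1
t 15.525 move mm [0.8 0.5 0.1] yaw needed 0.0012 rack pos [-0.0005 -0.0258  0.0613] F [-1.2  0.2 -0.6] open 0.525 31.1
```

```bash
python3 -m jog '[{"translation":[0,0,0.5],"yaw":0},{"translation":[0,0,0.5],"yaw":0},{"translation":[0,0,0],"yaw":0}]'
python3 -m jog '[{"translation":[0,0,0.5],"yaw":0},{"translation":[0,0,0],"yaw":0}]'
```

```text
time_s: 15.9
eef_pos: [0.4695, -0.083, 0.0612]
ee_rot: [[0.235, 0.972, -0.0], [0.972, -0.235, 0.0], [-0.0, -0.0, -1.0]]
ft_force: [-4.0, 0.3, 7.4]
opening: 0.525
grasp_force: 31.9
time_s: 16.15
eef_pos: [0.4696, -0.083, 0.0612]
ee_rot: [[0.235, 0.972, -0.001], [0.972, -0.235, 0.0], [-0.0, -0.001, -1.0]]
ft_force: [-3.9, 0.1, 11.2]
opening: 0.518
grasp_force: 32.2
```

Firm contact at exactly tray height. I'll release, lift, and go over the stop.

```bash
python3 -m jog '[{"translation":[0,0,-1],"yaw":0},{"translation":[0,0,0],"yaw":0},{"translation":[0,0,0],"yaw":0},{"translation":[0,0,0],"yaw":0},{"translation":[0,0,-20],"yaw":0},{"translation":[0,0,-45],"yaw":0},{"translation":[0,0,-60],"yaw":0},{"translation":[0,0,-50],"yaw":0},{"translation":[0,0,0],"yaw":0},{"translation":[0,0,0],"yaw":0}]' 72
python3 -c "
from h import *
go(W(-.0015,-.112,.069))
o,c=snap('wrist','w5.png')
# compare predicted cap location with green in image
hsv=cv2.cvtColor(c['img'],cv2.COLOR_RGB2HSV); m=cv2.inRange(hsv,(40,80,30),(85,255,255))
n,l,s,ce=cv2.connectedComponentsWithStats(m)
for i in range(1,n):
    if s[i,4]>200: print(s[i],ce[i].round(1))
for y in (.082,.032,-.0255): print(y,proj(o,c,W(0,y,.114)).round(1))
"
```

```text
time_s: 17.4
eef_pos: [0.4689, -0.0828, 0.2351]
ee_rot: [[0.235, 0.972, -0.001], [0.972, -0.235, 0.0], [0.0, -0.001, -1.0]]
ft_force: [-0.3, -0.3, -0.7]
opening: 0.845
grasp_force: 0.0
t 17.4 move mm [-86.3  -0.5 166.1] yaw needed 0.0011 rack pos [-0.001  -0.0257  0.2351] F [-0.3 -0.3 -0.7] open 0.845 0.0
[ 287   26   60   65 1877] [316.4  57.7]
[316 118  29  35 275] [330.4 136.3]
[ 291  167   52   55 1382] [316.7 192.1]
0.082 [318.7  54.8]
0.032 [318.6 123.6]
-0.0255 [318.4 195.1]
```

```bash
python3 -c "
from h import *
o,c=load('w2.png');print(rk(atz(o,c,307,184,.108)),rk(atz(o,c,307,156,.078)))
o,c=load('w1.png');print(rk(atz(o,c,306.5,195,.108)))"
python3 -m jog '[{"translation":[-20,0,0],"yaw":0},{"translation":[-40,0,0],"yaw":0},{"translation":[-26,0,10],"yaw":0},{"translation":[0,0,30],"yaw":0},{"translation":[0,0,35],"yaw":0},{"translation":[0,0,35],"yaw":0},{"translation":[0,0,26],"yaw":0},{"translation":[0,0,16],"yaw":0},{"translation":[0,0,10],"yaw":0},{"translation":[0,0,0],"yaw":0}]'
python3 -c "
from h import *
go(W(-.0015,-.112,.069))"
```

```text
[-0.0025 -0.1095  0.108 ] [-0.0028 -0.089   0.078 ]
[-0.0012 -0.0304  0.108 ]
time_s: 18.7
eef_pos: [0.4487, -0.1663, 0.073]
ee_rot: [[0.235, 0.972, -0.001], [0.972, -0.235, 0.001], [0.0, -0.001, -1.0]]
ft_force: [-0.8, -0.1, -0.0]
opening: 0.844
grasp_force: 0.0
t 18.7 move mm [-0.3 -0.5  4. ] yaw needed 0.0012 rack pos [-0.001  -0.1117  0.073 ] F [-0.8 -0.1 -0. ] open 0.844 0.0
```

```bash
python3 -m jog '[{"translation":[0,0,3],"yaw":0},{"translation":[0,0,0],"yaw":0},{"translation":[0,0,0],"yaw":0},{"translation":[0,0,0],"yaw":0},{"translation":[0,0,0],"yaw":0},{"translation":[0,0,0],"yaw":0}]' 20 40
python3 -m jog '[{"translation":[3,0,0],"yaw":0},{"translation":[5,0,0],"yaw":0},{"translation":[6,0,0],"yaw":0},{"translation":[6,0,0],"yaw":0},{"translation":[6,0,0],"yaw":0},{"translation":[5,0,0],"yaw":0},{"translation":[4,0,0],"yaw":0},{"translation":[4,0,0],"yaw":0},{"translation":[4,0,0],"yaw":0},{"translation":[0,0,0],"yaw":0}]'
python3 -c "
from h import *
go(W(-.0015,-.049,.069))"
```

```text
time_s: 19.45
eef_pos: [0.4475, -0.1661, 0.0713]
ee_rot: [[0.234, 0.972, -0.005], [0.972, -0.234, 0.001], [0.0, -0.005, -1.0]]
ft_force: [-3.8, 0.8, 5.5]
opening: 0.373
grasp_force: 41.4
time_s: 20.7
eef_pos: [0.4576, -0.1242, 0.0713]
ee_rot: [[0.234, 0.972, -0.005], [0.972, -0.234, 0.001], [-0.0, -0.005, -1.0]]
ft_force: [-4.3, 1.2, 6.3]
opening: 0.372
grasp_force: 41.4
t 20.7 move mm [19.6  0.8  2.3] yaw needed 0.0021 rack pos [-0.0022 -0.0686  0.0713] F [-4.3  1.2  6.3] open 0.372 41.4
```

```bash
python3 -m jog '[{"translation":[2,0,0],"yaw":0},{"translation":[2,0,0],"yaw":0},{"translation":[2,0,0],"yaw":0},{"translation":[2,0,0],"yaw":0},{"translation":[2,0,0],"yaw":0},{"translation":[2,0,0],"yaw":0},{"translation":[2,0,0],"yaw":0},{"translation":[1,0,0],"yaw":0},{"translation":[0,0,0],"yaw":0}]'
python3 -m jog '[{"translation":[1,0,0],"yaw":0},{"translation":[1,0,0],"yaw":0},{"translation":[0,0,0],"yaw":0}]'
python3 -m jog '[{"translation":[1,0,0],"yaw":0},{"translation":[1,0,0],"yaw":0},{"translation":[0,0,0],"yaw":0}]'
python3 -c "
from h import *
go(W(-.0015,-.049,.069))"
```

```text
time_s: 21.82
eef_pos: [0.4611, -0.1101, 0.0713]
ee_rot: [[0.234, 0.972, -0.005], [0.972, -0.234, 0.0], [-0.001, -0.005, -1.0]]
ft_force: [-4.6, -0.9, 6.2]
opening: 0.373
grasp_force: 41.4
time_s: 22.2
eef_pos: [0.4615, -0.1082, 0.0713]
ee_rot: [[0.234, 0.972, -0.005], [0.972, -0.234, 0.0], [-0.001, -0.005, -1.0]]
ft_force: [-5.2, -1.9, 4.4]
opening: 0.373
grasp_force: 41.4
time_s: 22.58
eef_pos: [0.462, -0.1063, 0.0713]
ee_rot: [[0.234, 0.972, -0.005], [0.972, -0.234, -0.0], [-0.001, -0.005, -1.0]]
ft_force: [-4.6, -1.7, 5.1]
opening: 0.372
grasp_force: 41.4
t 22.575 move mm [1.3 0.7 2.3] yaw needed 0.002 rack pos [-0.0022 -0.0503  0.0713] F [-4.6 -1.7  5.1] open 0.372 41.4
```

```bash
for i in 1; do python3 -m jog '[{"translation":[1,0,0],"yaw":0},{"translation":[0,0,0],"yaw":0}]'; done | grep -E 'eef|ft'
python3 -m jog '[{"translation":[1,0,0],"yaw":0},{"translation":[0,0,0],"yaw":0}]' | grep -E 'eef|ft'
python3 -m jog '[{"translation":[1,0,0],"yaw":0},{"translation":[0,0,0],"yaw":0}]' | grep -E 'eef|ft'
python3 -m jog '[{"translation":[1,0,0],"yaw":0},{"translation":[0,0,0],"yaw":0}]' | grep -E 'eef|ft'
```

```text
eef_pos: [0.4622, -0.1055, 0.0713]
ft_force: [-4.4, -1.2, 6.8]
eef_pos: [0.4624, -0.1046, 0.0713]
ft_force: [-4.8, -2.0, 5.3]
eef_pos: [0.4625, -0.104, 0.0713]
ft_force: [-5.2, -3.5, 5.4]
eef_pos: [0.4626, -0.1039, 0.0714]
ft_force: [-6.7, -5.9, 6.0]
```

The stop has stalled at -5.9 N, so the row is tight. Releasing.

```bash
python3 -m jog '[{"translation":[0.5,0,0],"yaw":0},{"translation":[0,0,0],"yaw":0},{"translation":[0,0,0],"yaw":0},{"translation":[0,0,0],"yaw":0},{"translation":[0,0,0],"yaw":0},{"translation":[0,0,-15],"yaw":0},{"translation":[0,0,-45],"yaw":0},{"translation":[0,0,-60],"yaw":0},{"translation":[0,0,-55],"yaw":0},{"translation":[0,0,0],"yaw":0}]' 72
python3 -m jog '[{"translation":[0,0,0],"yaw":0},{"translation":[0,0,0],"yaw":0}]'
python3 -c "
from h import *
o,c=snap('wrist','w6.png'); S=snap('scene','s6.png')
img=c['img']; g=cv2.cvtColor(img,cv2.COLOR_RGB2GRAY); hsv=cv2.cvtColor(img,cv2.COLOR_RGB2HSV); m=cv2.inRange(hsv,(25,80,30),(85,255,255))
n,l,s,ce=cv2.connectedComponentsWithStats(m)
print([(s[i,:4].tolist(),rk(atz(o,c,s[i,0]+s[i,2]/2,s[i,1]+s[i,3]/2,.108))) for i in range(1,n) if s[i,4]>300])
for y in (.0825,.0375,-.0075): print(y,proj(o,c,W(0,y,.114)).round(1))
u=int(proj(o,c,W(-.001,-.049,.108))[0]); print(u); col=g[100:260,u-3:u+4].mean(1).round().astype(int); print(col.tolist())
b=[proj(o,c,W(-.001,y,.108))[1].round(1) for y in (-.049,-.036,-.062)]; print(b, [proj(o,c,W(-.01,y,.078))[1].round(1) for y in (-.030,-.035)]); 
col=g[150:260,int(proj(o,c,W(-.02,-.03,.078))[0])]; print(col.tolist())
"
```

```text
time_s: 24.82
eef_pos: [0.4687, -0.1033, 0.2532]
ee_rot: [[0.235, 0.972, 0.013], [0.972, -0.235, -0.005], [-0.002, 0.014, -1.0]]
ft_force: [0.8, -0.0, -0.7]
opening: 0.843
grasp_force: 0.0
time_s: 25.08
eef_pos: [0.4635, -0.1014, 0.2438]
ee_rot: [[0.235, 0.972, -0.003], [0.972, -0.235, 0.001], [0.0, -0.004, -1.0]]
ft_force: [0.5, 0.1, -0.7]
opening: 0.845
grasp_force: 0.0
[([290, 0, 59, 174], array([-0.0006,  0.0405,  0.108 ]))]
0.0825 [320.6  28.5]
0.0375 [320.3  90.6]
-0.0075 [320.1 148.2]
318
[61, 40, 38, 37, 40, 109, 84, 48, 61, 74, 81, 81, 82, 81, 80, 79, 79, 78, 75, 62, 41, 63, 77, 78, 79, 79, 78, 77, 76, 75, 82, 115, 146, 146, 146, 146, 146, 143, 136, 138, 140, 145, 148, 149, 148, 144, 138, 130, 127, 124, 123, 130, 129, 127, 130, 132, 135, 139, 147, 152, 154, 157, 159, 160, 148, 111, 73, 73, 72, 72, 71, 72, 72, 82, 148, 188, 165, 115, 39, 8, 9, 8, 9, 9, 8, 9, 14, 14, 12, 12, 11, 11, 11, 12, 11, 10, 11, 10, 11, 11, 11, 11, 10, 10, 11, 10, 9, 10, 10, 10, 9, 10, 8, 68, 101, 101, 101, 101, 101, 101, 101, 101, 101, 101, 101, 101, 101, 101, 101, 101, 101, 101, 101, 101, 101, 101, 96, 91, 93, 92, 93, 94, 94, 93, 92, 92, 92, 92, 93, 93, 94, 94, 95, 95, 93, 93, 94, 94, 94, 94]
[np.float64(195.2), np.float64(180.6), np.float64(209.4)] [np.float64(167.0), np.float64(172.2)]
[75, 75, 75, 74, 74, 73, 74, 73, 73, 73, 72, 72, 73, 74, 76, 75, 75, 81, 85, 86, 86, 92, 135, 185, 199, 190, 169, 133, 99, 102, 102, 102, 99, 77, 39, 41, 42, 46, 51, 54, 55, 56, 56, 56, 55, 54, 50, 52, 51, 51, 53, 56, 56, 56, 56, 55, 58, 75, 86, 86, 90, 97, 101, 100, 100, 100, 101, 98, 91, 90, 88, 87, 90, 93, 98, 102, 101, 100, 101, 101, 101, 101, 101, 102, 101, 102, 98, 92, 94, 94, 93, 93, 92, 93, 93, 94, 95, 96, 96, 94, 93, 92, 92, 92, 92, 93, 93, 95, 97, 97]
```

```bash
python3 -c "
from plant import arm
print(arm.finish_job())"
```

```text
the job is handed in; nothing more can be done
None
```

The jar stands upright in the row beside jar b, the three jars were pushed tight against the end plate, and the stop was released to lock; I measured it settling about 3–5 mm back (up to 5 mm is expected), so a gap that size is left, and I handed in at about 25 s without viewing a final picture.

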